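Seat the vials in an autosampler plate and slide the plate home

TASK

The vial plate of the autosampler stands in front of its bay on the loading deck, and the five amber vials with blue caps in its front row have not been pushed fully into their wells. Run the fingertips along that row and press every blue-capped vial down until it bottoms in its well, lightly, because they are glass; then push the plate with the fingers straight in under the gate bar until it rests against the end stop at the back of the bay. Grip and lift nothing, leave the other things on the bench alone, and finish with the hand clear.

Things in the scene. Friction and masses are not known exactly. Their poses are not given: they have to be found in the camera images.
- bay: Autosampler, fixed: aluminium deck 190 mm wide, top 6 mm above the bench, from 185 mm in front of the origin; white cheeks, inner faces 67 mm to either side, with a flared mouth (160 mm wide) 76 mm in front of the origin; end stops 43 mm behind the origin. Origin: at bench level, below the plate's origin when the plate is home. x: the way the plate is pushed in, y left, z up.
- gate (a point): Middle of the underside of the white gate bar with a red stripe across the mouth of the bay, 29 mm in front of the bay's origin: underside 60 mm, top 72 mm above the bench, 10 mm thick along x. Only fully seated vials pass below it. Behind it stand a white housing 200 mm high (52 mm behind the bay's origin) and a short needle arm (from 22 mm behind it).
- plate: Loose dark grey vial plate, 86 mm (x) x 128 mm (y) x 40 mm high, about 0.4 kg with its vials, on the deck; it slides easily, at 1 to 2 N. Origin: middle of its underside, x towards the bay, y left. It has three rows of five wells; the front row (x = -28 mm, y = 48, 24, 0, -24, -48 mm) holds the blue-capped vials, the middle row is empty, the white-capped vials in the back row are fixed and home.
- plate_front (a point): Middle of the plate's flat front face, 43 mm in front of its origin and 20 mm above its underside.
- vial_1 (a joint): How far the leftmost vial of the front row (seen from the robot) has been pushed down, in m: 0 = standing 7 mm too high, 0.007 = fully home. It stays where it is left; pushing it down takes about 3 N.
- vial_2 (a joint): The same for the second vial from the left.
- vial_3 (a joint): The same for the middle vial.
- vial_4 (a joint): The same for the second vial from the right.
- vial_5 (a joint): The same for the rightmost vial.
- vial_1_cap (a point): Centre of the top of the leftmost vial's blue cap, 12 mm across; it moves with the vial. When home, every cap top is 52 mm above the plate's underside (58 mm above the bench); at the start it stands 3.5 to 7 mm higher, too high for the gate bar.
- vial_2_cap (a point): The same for the second vial from the left.
- vial_3_cap (a point): The same for the middle vial.
- vial_4_cap (a point): The same for the second vial from the right.
- vial_5_cap (a point): The same for the rightmost vial.
- cup: Bystander: loose sample cup with a red lid, 51 mm across, 64 mm high.
- tube: Bystander: loose standing sample tube with an orange cap, 36 mm across, 114 mm high; it falls easily.
- timer: Bystander: loose white lab timer 66 x 66 x 18 mm.
- dish_a: Bystander: loose petri dish, 62 mm across, 14 mm high.
- forceps: Bystander: loose steel forceps, 122 mm long.

How it is judged:
By the outcome, as a careful person would: the job done as asked, in the order asked, and still so for the second after the job is handed in, with the robot touching nothing.
It also fails if it takes over 61 s, if anything falls off the work surface, if the arm or the gripper's body presses on something with over 40 N, if the wrist force passes 120 N, or if a joint passes its speed limit or range.

ROBOT

A 7-joint arm with a two-finger parallel gripper is mounted at the origin on a cart in front of the work surface, level with it; the furniture and walls round the work are solid. World frame = base frame: x ahead of the robot, y to its left, z up, the work surface at z = 0. Lengths are in m, angles in rad, forces in N, time in s.
With the tool pointing down it reaches from about 0.4 to 0.85 m from the base axis. Payload 6.9 kg.
Tool frame: the origin (TCP) lies on the centre line of the jaws, within the pads' length; the fingertips stand manip.nose_length ahead of it and the grasp point (between the pads) lies 11 mm behind it (manip.nose_length is the distance from the TCP to the fingertips, in m); z points along the fingers, y is the line along which they close (so a half turn about z gives the same grasp; the last joint's range is limited). The gripper opens to 85 mm and grips with 20 to 120 N. Pads are 22 mm wide; open, the fingers measure 114 mm over their backs; the gripper's body (76 mm by 85 mm) begins 54 mm behind the grasp point. The pads swing forward as they close: fully open they stand 13 mm farther back than shut.
Start: joints at [-1.23, 0.507, -0.238, 1.5, 0.126, 1.149, -0.155], TCP at [0.145, 0.608, 0.239] pointing down, gripper open.
Joint ranges: [-3.08, 3.08], [-0.24, 2.05], [-1.43, 1.35], [0, 2.5], [-1.52, 4.66], [0.17, 1.96], [-2.89, 2.89]. Speed limits (rad/s): [2.39, 2.39, 3.14, 3.14, 3.14, 3.14, 3.14].

INTERFACE

Orientations are given as a rotation vector (axis times angle).
In Python, from cell import manip gives the robot as it stands. Calls block until the motion is done:
- manip.goto(position, orientation): joint-space move of the TCP to a pose.
- manip.move_l(position, attitude=None, max_speed=0.15): straight line of the TCP; attitude=None keeps the orientation; max_speed is the mean speed in m/s.
- manip.movej(angles): joint-space move.
- manip.command_gripper(opening, strength=None): opening from 0.0 (shut) to 1.0 (fully open); strength is the grip in N (None keeps the last); returns when the fingers have stopped.
- manip.sleep(seconds).
- manip.inverse_kinematics(position, orientation): joint angles nearest the present ones, or None.
- manip.grab_frame(name): name is "scene" or "side" or "wrist"; returns a dict with "image" (400x640x3 uint8, blue, green, red), "fov_y" (degrees; the focal length in pixels is half the picture's height over the tangent of half this angle, whatever the lens; pixels are square), "cx", "cy" (the principal point, pixels), "pose" (4x4, takes a point from camera to world coordinates). Camera axes: x right, y down, z forward; pixel columns grow to the right and rows downward; lengths in m; the calibration is good to about 2 mm. A picture is of the moment at which its call begins. There is no depth.
A pose or a line that the arm cannot do raises manip.IKError and nothing moves.
- manip.sign_off(): hands the job in; it is judged then, once.
Readings, each from a call of its own:
- manip.current_clock(): time.
- manip.current_joint_positions(): joint angles.
- manip.current_dq(): joint speeds.
- manip.current_joint_torque(): joint torques, N m.
- manip.current_ee_pos(): TCP position.
- manip.current_ee_rot(): TCP orientation.
- manip.current_wrist_force(): force on the tool from outside, world axes, zero at the start.
- manip.current_torque(): the same for the moment, N m.
- manip.current_grip_width(): opening from 0.0 (shut) to 1.0 (fully open).
- manip.current_gripper_force(): force on a finger pad.
Only numpy, scipy, OpenCV 4.12 (cv2) and the standard library are available. Lean on these libraries where they do the work, as an engineer would, in place of code of your own. Each camera call takes 0.05 s, during which the arm holds its last target. There are 200 camera calls.

## Working session

There is one attempt and no reset: what is moved stays moved. The work goes in short steps, each a Python script; the robot and the scene stay as the last script left them, time stands still between calls to the robot, and variables do not carry over. Pictures are saved under pics/ and viewed, at most 10 in all, crops included, and the job is handed in when it is done.

```bash
mkdir -p pics; ls
python3 - <<'E'
from cell import manip
import cv2,numpy as np
np.set_printoptions(precision=4,suppress=True)
for n in("scene","side"):
    f=manip.grab_frame(n); cv2.imwrite(f"pics/{n}0.png",f["image"]); print(n,f["fov_y"],f["cx"],f["cy"],f["pose"])
print(manip.nose_length,manip.current_clock(),manip.current_ee_pos(),manip.current_ee_rot(),manip.current_wrist_force())
E
```

```text
pics
scene 51.33630407172884 320.04599479503696 206.96211978625578 [[-0.9909 -0.1249  0.051   0.4846]
 [-0.1343  0.8769 -0.4615  0.4033]
 [ 0.0129 -0.4641 -0.8857  0.9821]
 [ 0.      0.      0.      1.    ]]
side 56.02331782707501 318.9079563103829 197.45062044759527 [[-0.9723  0.1589 -0.1713  0.7017]
 [ 0.2335  0.6871 -0.688   0.5563]
 [ 0.0084 -0.709  -0.7051  0.7353]
 [ 0.      0.      0.      1.    ]]
0.008 0.1 [0.1454 0.6074 0.2385] [-0.3679 -3.1198  0.0025] [-0.7293  0.0991 -0.2665]
```

View pics/scene0.png

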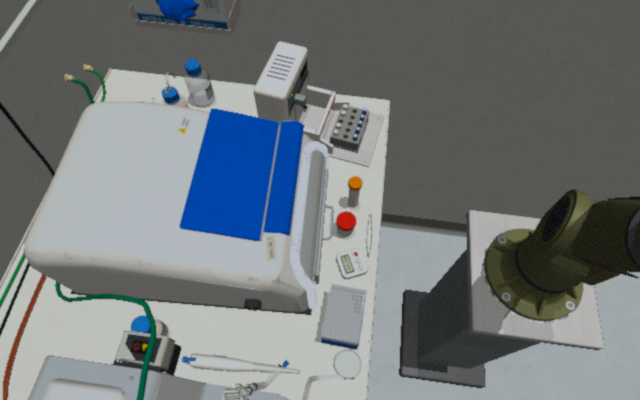

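View pics/side0.png

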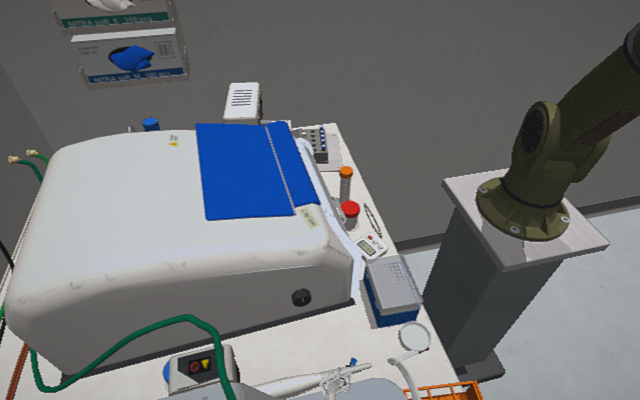

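The plate is at about (350,128) in the scene view, in front of the bay (gate at about 318,110). The tube (355,190), cup (346,222), timer (350,262) and forceps (369,235) are to its left. I'll zoom in and locate the caps.

```bash
cat > h.py <<'E'
import cv2,numpy as np
from cell import manip
np.set_printoptions(precision=4,suppress=True)
def ray(f,u,v,z):
    F=200/np.tan(np.radians(f["fov_y"])/2); P=f["pose"]
    d=P[:3,:3]@np.array([(u-f["cx"])/F,(v-f["cy"])/F,1]); o=P[:3,3]
    return o+d*(z-o[2])/d[2]
def proj(f,p):
    F=200/np.tan(np.radians(f["fov_y"])/2); P=f["pose"]
    c=P[:3,:3].T@(np.asarray(p)-P[:3,3]); return np.array([f["cx"]+F*c[0]/c[2],f["cy"]+F*c[1]/c[2]])
def blue(im,area=3):
    h=cv2.cvtColor(im,cv2.COLOR_BGR2HSV); m=cv2.inRange(h,(100,110,40),(130,255,255))
    n,l,s,c=cv2.connectedComponentsWithStats(m)
    return [(c[i],s[i,4]) for i in range(1,n) if s[i,4]>=area]
E
python3 - <<'E'
from h import *
f=manip.grab_frame("scene");im=f["image"]
c=im[30:180,240:400]; cv2.imwrite("pics/crop1.png",cv2.resize(c,None,fx=5,fy=4*1.0*1.0 if 0 else 5,interpolation=cv2.INTER_CUBIC)[:600+150][:, :800][0:600])
for p,a in blue(im):
    if 320<p[0]<400 and 90<p[1]<170: print(p,a,ray(f,*p,0.062))
for n,u,v,z in [("tube",355,183,.114),("cup",346,219,.064),("timer",351,262,.018)]: print(n,ray(f,u,v,z))
E
```

```text
[363.8 111.4] 5 [ 0.4556 -0.3976  0.062 ]
[361.5    118.1667] 6 [ 0.4599 -0.3722  0.062 ]
[359.7143 124.1429] 7 [ 0.4629 -0.3504  0.062 ]
[357.2 130.4] 5 [ 0.4679 -0.3276  0.062 ]
[355.  137.5] 6 [ 0.4716 -0.3025  0.062 ]
tube [ 0.4592 -0.1262  0.114 ]
cup [ 0.4698 -0.051   0.064 ]
timer [0.4446 0.041  0.018 ]
```

View pics/crop1.png

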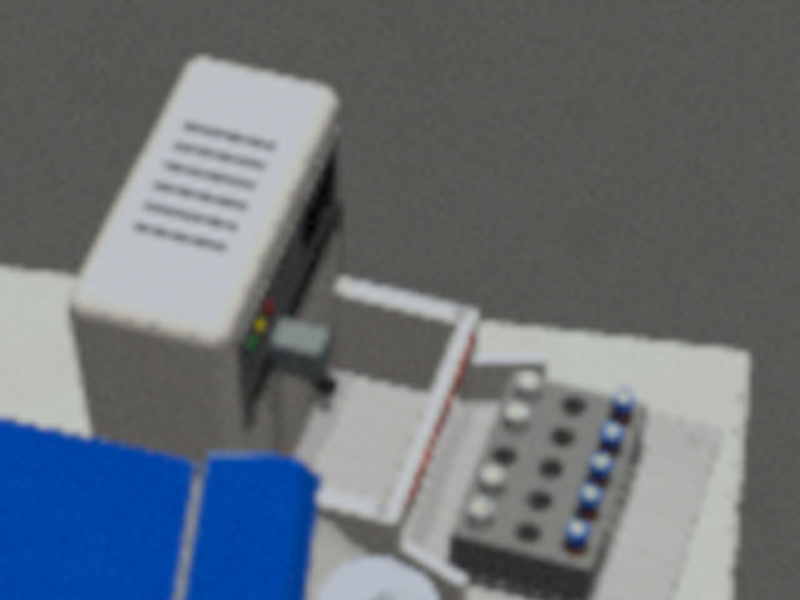

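```bash
cat >> h.py <<'E'
from scipy.spatial.transform import Rotation as Ro
def att(yaw,s=1):
    y=s*np.array([-np.sin(yaw),np.cos(yaw),0]); z=np.array([0,0,-1.]); x=np.cross(y,z)
    return Ro.from_matrix(np.c_[x,y,z]).as_rotvec()
E
python3 - <<'E'
from h import *
f=manip.grab_frame("scene")
a,b=ray(f,335,93,.072),ray(f,318,133,.072); print("gate",a,b,np.linalg.norm(a-b),np.degrees(np.arctan2((a-b)[0],-(a-b)[1])))
yaw=-np.arctan2(.016,.095)
for s in(1,-1):
  for p in [(.43,-.31,.30),(.45,-.35,.25),(.42,-.35,.03),(.55,-.37,.03)]:
    print(s,p,manip.inverse_kinematics(p,att(yaw,s)))
for p in [(.1,.45,.5),(.45,.05,.5)]: print(manip.inverse_kinematics(p,manip.current_ee_rot()))
E
```

```text
gate [ 0.5441 -0.4448  0.072 ] [ 0.573  -0.2954  0.072 ] 0.15214465832630386 -10.955750475465143
1 (0.43, -0.31, 0.3) [-0.1179  0.5066  1.1339  1.6551 -0.4754  1.2889  2.5085]
1 (0.45, -0.35, 0.25) [ 0.0677  0.5471  0.9135  1.6409 -0.4608  1.1843  2.4925]
1 (0.42, -0.35, 0.03) [ 0.473   0.6623  0.2755  1.9505 -0.3152  0.5701  2.3642]
1 (0.55, -0.37, 0.03) [ 0.4441  0.7782  0.1945  1.6228 -0.1982  0.76    2.1319]
-1 (0.43, -0.31, 0.3) [-0.0094  0.4201  0.8934  1.6541 -0.3435  1.2337 -0.7807]
-1 (0.45, -0.35, 0.25) [ 0.0893  0.5321  0.8677  1.6407 -0.4332  1.173  -0.6774]
-1 (0.42, -0.35, 0.03) [ 0.1037  0.8643  0.9508  1.955  -0.957   0.8592 -0.1485]
-1 (0.55, -0.37, 0.03) [ 0.2032  0.8673  0.65    1.6262 -0.6458  0.8737 -0.6268]
[-1.1849  0.1442 -0.2739  1.3374  0.0389  1.6663 -0.1164]
[-0.4865  0.1316  0.3924  1.3615 -0.0494  1.6586  1.2345]
```

Run:
```python
from h import *
yaw=-.175
manip.goto([.1,.45,.5],manip.current_ee_rot()); print(manip.current_clock())
manip.goto([.38,-.25,.48],att(yaw,-1)); print(manip.current_clock())
manip.command_gripper(0.0,20)
manip.goto([.42,-.35,.30],att(yaw,-1)); print(manip.current_clock(),manip.current_joint_positions())
f=manip.grab_frame("wrist"); cv2.imwrite("pics/w1.png",f["image"]); print(f["pose"],f["fov_y"])
for p,a in blue(f["image"],15): print(p,a,ray(f,*p,0.062))
print(manip.current_wrist_force(),manip.current_grip_width())
```

```text
1.375
4.0417
5.6583 [ 0.4436  0.3464  0.2976  1.6075 -0.1074  1.2025 -0.9824]
[[-0.1746 -0.9335 -0.3133  0.5008]
 [-0.9846  0.1651  0.0568 -0.3641]
 [-0.0013  0.3184 -0.9479  0.4359]
 [ 0.      0.      0.      1.    ]] 59.43511072521659
[280.2308 119.5128] 39 [ 0.4762 -0.3134  0.062 ]
[324.5    119.0882] 34 [ 0.4686 -0.3589  0.062 ]
[346.2059 119.2647] 34 [ 0.4645 -0.3811  0.062 ]
[302.6486 119.5946] 37 [ 0.4721 -0.3364  0.062 ]
[367.4839 119.1613] 31 [ 0.4607 -0.4029  0.062 ]
[0.3988 0.099  0.0288] -0.0031211147055565745
```

View pics/w1.png

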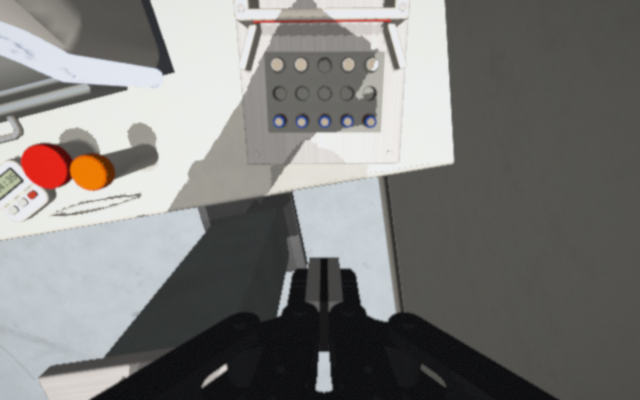

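The blue caps lie at v≈120, u≈280–370. The gate's red stripe is at v≈20 (u 247–405), and the deck edges are at u≈248 and 400. I'll take one closer look.

Run:
```python
from h import *
manip.move_l([.405,-.353,.24],max_speed=.2)
f=manip.grab_frame("wrist"); im=f["image"]; np.save("w2.npy",f,allow_pickle=True); print(manip.current_clock())
print(f["pose"])
cv2.imwrite("pics/w2.png",cv2.resize(im[0:230,160:480],(800,575),interpolation=cv2.INTER_CUBIC))
h=cv2.cvtColor(im,cv2.COLOR_BGR2HSV); m=cv2.inRange(h,(95,60,40),(135,255,255)); m[:60]=0
m=cv2.morphologyEx(m,cv2.MORPH_CLOSE,np.ones((9,9)))
for c in cv2.findContours(m,0,2)[0]:
    if cv2.contourArea(c)>40: p,r=cv2.minEnclosingCircle(c); print(p,r,ray(f,*p,0.063))
```

```text
6.2167
[[-0.1744 -0.9336 -0.3129  0.486 ]
 [-0.9847  0.1651  0.0564 -0.3671]
 [-0.001   0.318  -0.9481  0.3764]
 [ 0.      0.      0.      1.    ]]
(372.9285583496094, 111.64286041259766) 8.184842109680176 [ 0.458  -0.4053  0.063 ]
(345.5, 111.5) 7.905794143676758 [ 0.4623 -0.3819  0.063 ]
(317.9210510253906, 111.60526275634766) 7.681516170501709 [ 0.4664 -0.3583  0.063 ]
(290.5, 111.64286041259766) 7.788760185241699 [ 0.4705 -0.3349  0.063 ]
(263.5, 111.5) 7.905794143676758 [ 0.4747 -0.3119  0.063 ]
```

View pics/w2.png

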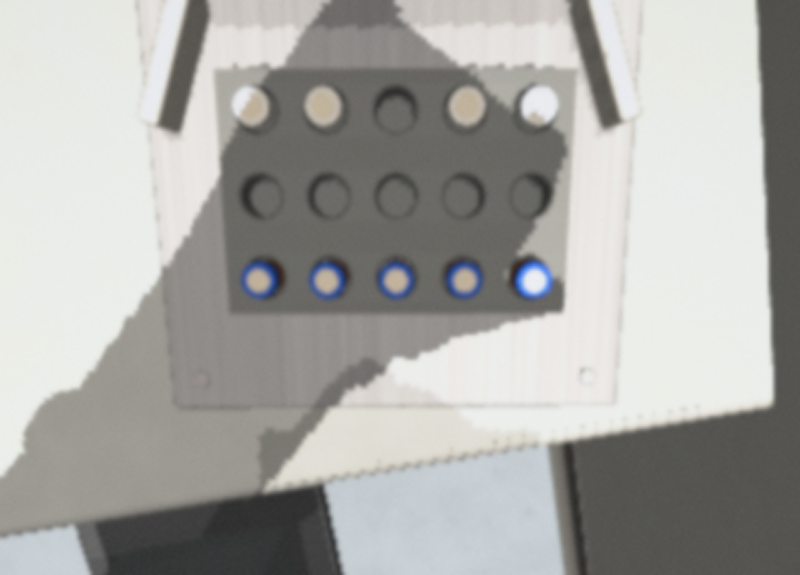

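The caps are clear, with centres near v=111.6 in the full frame. The plate is nearly square to the deck: its front edge is at crop y≈312, and the deck's front edge runs from crop (177,407) to (614,407). Next I'll compute the bay pose.

Run:
```python
from h import *
f=np.load("w2.npy",allow_pickle=True).item()
g=lambda u,v,z: ray(f,160+u*.4,v*.4,z)
dl,dr=g(177,407,.006),g(614,407,.006); tl,tr=g(137,0,.006),g(643,0,.006)
pl,pr=g(230,312,.046),g(563,312,.046); bl,br=g(216,70,.046),g(577,70,.046)
ang=lambda a,b:np.degrees(np.arctan2(*(b-a)[1::-1]))
print("deck",dl,dr,np.linalg.norm(dl-dr),ang(dl,tl),ang(dr,tr),ang(dr,dl)-90)
print("plate",pl,pr,np.linalg.norm(pl-pr),ang(pl,bl),ang(pr,br),ang(pr,pl)-90,np.linalg.norm(pl-bl))
y=-.175; X=np.array([np.cos(y),np.sin(y)]);Y=np.array([-X[1],X[0]])
O=(dl+dr)[:2]/2+.185*X; print("bay O",O)
for n,p in [("pf",(pl+pr)/2),("pb",(bl+br)/2),("cap1",np.array([.4747,-.3119])),("cap5",np.array([.458,-.4053])),("tcp",manip.current_ee_pos())]:
    d=p[:2]-O; print(n,d@X,d@Y)
```

```text
deck [ 0.4267 -0.2551  0.006 ] [ 0.394  -0.4398  0.006 ] 0.18754877630354388 -9.321395784953163 -9.803500280883883 -10.034069126224807
plate [ 0.4643 -0.2957  0.046 ] [ 0.4428 -0.417   0.046 ] 0.12316905347705129 -10.387290909695771 -10.221814490462624 -10.040355374105502 0.08083339082841921
bay O [ 0.5926 -0.3797]
pf -0.14092160179806568 -0.0012335446773443911
pb -0.06010506559287837 -0.0016253992699770043
cap1 -0.12785138012176245 0.04622201254578231
cap5 -0.12803461327023297 -0.048659052085751504
tcp -0.18807916480126177 -0.006488996371899617
```

Run:
```python
from h import *
y=-.175; X=np.array([np.cos(y),np.sin(y)]);Y=np.array([-X[1],X[0]])
C=np.array([.4664,-.3583])
fz=lambda: manip.current_wrist_force()[2]
for i,k in enumerate((.0475,.0237,0,-.0237,-.0475)):
    p=C+k*Y
    manip.move_l([*p,.080 if i else .1],max_speed=.2)
    if not i: manip.move_l([*p,.08],max_speed=.1)
    b=fz(); z=.0695; log=[]
    manip.move_l([*p,.0695],max_speed=.04); log.append(round(fz()-b,1))
    while z>.0642 and fz()-b<6:
        z-=.0007; manip.move_l([*p,z],max_speed=.03); log.append(round(fz()-b,1))
    print(i+1,round(b,2),log,manip.current_ee_pos(),round(manip.current_clock(),2))
    manip.move_l([*p,.080],max_speed=.1)
    if log[-1]>12: break
```

```text
1 0.93 [np.float64(-0.5), np.float64(-1.1), np.float64(1.1), np.float64(2.2), np.float64(1.5), np.float64(3.4), np.float64(10.1)] [ 0.4747 -0.3116  0.066 ] 9.43
2 0.09 [np.float64(0.8), np.float64(0.6), np.float64(0.2), np.float64(2.1), np.float64(2.7), np.float64(3.8), np.float64(10.0)] [ 0.4707 -0.335   0.066 ] 11.92
3 -0.88 [np.float64(2.1), np.float64(1.4), np.float64(1.2), np.float64(3.5), np.float64(2.1), np.float64(5.9), np.float64(9.8)] [ 0.4665 -0.3584  0.066 ] 14.4
4 0.48 [np.float64(-0.4), np.float64(-1.0), np.float64(-2.0), np.float64(1.0), np.float64(1.6), np.float64(3.2), np.float64(9.5)] [ 0.4624 -0.3817  0.066 ] 16.88
5 -0.49 [np.float64(0.4), np.float64(-0.5), np.float64(0.7), np.float64(2.9), np.float64(2.7), np.float64(4.4), np.float64(10.2)] [ 0.4583 -0.4052  0.0661] 19.37
```

All five vials bottomed at a tip height of 58 mm with about 10 N. I'll back off and check where the caps are. Then I'll turn the hand half round, so the wrist camera stays clear of the housing, and go in front of the plate.

Run:
```python
from h import *
y=-.175; X=np.array([np.cos(y),np.sin(y)]);Y=np.array([-X[1],X[0]]); O=np.array([.5926,-.3797])
W=lambda a,b,z:[*(O+a*X+b*Y),z]
manip.move_l([*manip.current_ee_pos()[:2],.10],max_speed=.15)
manip.move_l([.405,-.353,.24],max_speed=.25)
f=manip.grab_frame("wrist"); im=f["image"]
h=cv2.cvtColor(im,cv2.COLOR_BGR2HSV); m=cv2.inRange(h,(95,60,40),(135,255,255)); m[:60]=0
m=cv2.morphologyEx(m,cv2.MORPH_CLOSE,np.ones((9,9)))
for c in cv2.findContours(m,0,2)[0]:
    if cv2.contourArea(c)>40:
        p,r=cv2.minEnclosingCircle(c); q=ray(f,*p,0.058)[:2]-O; print(np.array(p),r,q@X,q@Y)
manip.goto(W(-.20,-.001,.24),att(y,1))
manip.command_gripper(.5)
print(manip.current_joint_positions(),manip.current_clock(),manip.current_grip_width())
manip.move_l(W(-.20,-.001,.030),max_speed=.2)
print(manip.current_joint_positions(),manip.current_ee_pos(),manip.current_wrist_force(),manip.current_clock())
f=manip.grab_frame("scene"); cv2.imwrite("pics/s2.png",cv2.resize(f["image"][50:200,250:450],(800,600),interpolation=cv2.INTER_CUBIC))
```

```text
[372.5 110.5] 7.905794143676758 -0.1285248652346882 -0.0481623324060406
[345.25  110.375] 7.87113094329834 -0.12841237777058773 -0.024410679256477438
[318.     110.4286] 7.693190574645996 -0.12845064009569343 -0.0006556731541458018
[290.6471 110.2941] 7.8238444328308105 -0.1283301112954545 0.023194305829352585
[263.5459 110.1606] 7.990512847900391 -0.12821038347947214 0.04682689797371859
[ 1.0024  0.3724 -0.4686  1.7578  0.1899  1.0562  1.8633] 23.6583 0.501432837894937
[ 0.8946  0.637  -0.3388  2.0009  0.3797  0.5627  1.6891] [ 0.396  -0.3462  0.0308] [-0.8923 -0.3639  0.5158] 24.8583
```

View pics/s2.png

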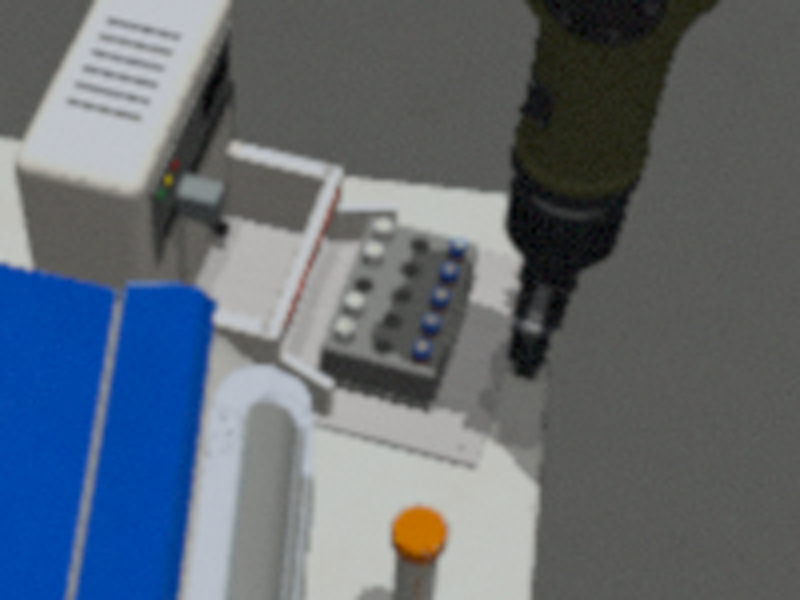

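The fingers stand in front of the plate's face (crop ≈(530,370)). The plate hasn't moved and the caps are level. Now I'll push in steps while watching the force.

Run:
```python
from h import *
y=-.175; X=np.array([np.cos(y),np.sin(y)]);Y=np.array([-X[1],X[0]]); O=np.array([.5926,-.3797])
b=manip.current_wrist_force()[:2]; a=-.20
while a<-.040:
    a+=.008 if a<-.075 else .002
    manip.move_l([*(O+a*X-.001*Y),.030],max_speed=.05)
    g=manip.current_wrist_force()[:2]-b
    print(f"{a:.3f} {g@X:.1f} {g@Y:.1f}",end="; ")
    if g@X<-7: break
print(manip.current_clock(),(manip.current_ee_pos()[:2]-O)@X,manip.current_ee_pos()[2])
f=manip.grab_frame("scene"); cv2.imwrite("pics/s3.png",cv2.resize(f["image"][50:200,250:450],(800,600),interpolation=cv2.INTER_CUBIC))
```

```text
-0.192 -0.6 0.4; -0.184 0.6 -0.0; -0.176 0.1 0.9; -0.168 0.7 0.8; -0.160 -0.2 0.5; -0.152 0.9 0.8; -0.144 0.5 0.3; -0.136 0.8 0.5; -0.128 -0.1 1.0; -0.120 0.3 -0.4; -0.112 -1.3 0.0; -0.104 -0.3 0.4; -0.096 0.1 0.6; -0.088 0.5 0.5; -0.080 -0.1 0.0; -0.072 0.1 1.1; -0.070 0.0 0.6; -0.068 -0.4 0.0; -0.066 0.3 0.4; -0.064 0.4 0.2; -0.062 0.0 0.9; -0.060 0.3 0.7; -0.058 -0.0 0.1; -0.056 -0.3 -0.2; -0.054 -3.0 -0.3; -0.052 -7.7 0.2; 32.3417 -0.05460948443084036 0.029504201774307976
```

View pics/s3.png

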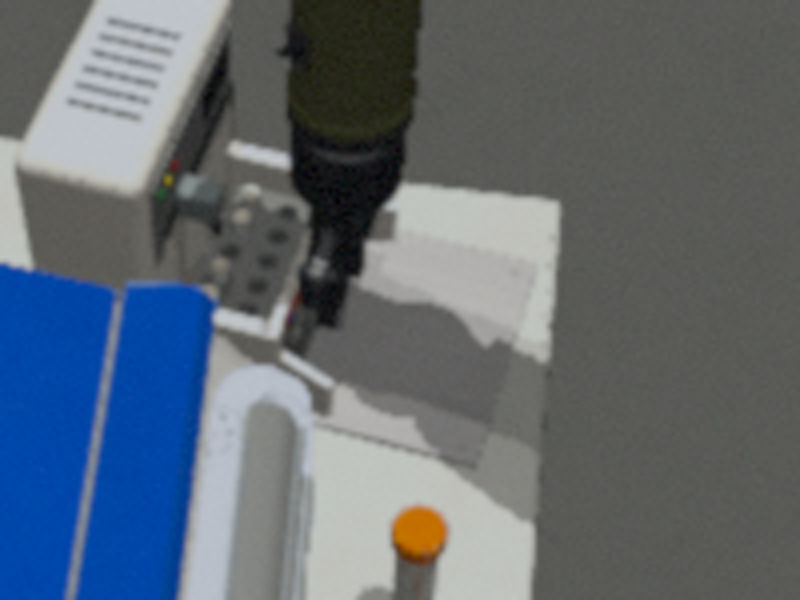

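The plate is under the gate, and force is rising with the fingers at −54.6 mm (home is about −54). I'll press once more to see whether it stalls, then retreat and look.

Run:
```python
from h import *
y=-.175; X=np.array([np.cos(y),np.sin(y)]);Y=np.array([-X[1],X[0]]); O=np.array([.5926,-.3797])
W=lambda a,z:[*(O+a*X-.001*Y),z]
for a in(-.050,-.0485):
    manip.move_l(W(a,.030),max_speed=.03); manip.sleep(.2)
    print(manip.current_wrist_force(),(manip.current_ee_pos()[:2]-O)@X)
manip.move_l(W(-.056,.030),max_speed=.03)
manip.move_l(W(-.19,.030),max_speed=.15)
manip.move_l(W(-.19,.25),max_speed=.25)
manip.goto([.405,-.353,.24],att(y,-1))
print(manip.current_clock(),manip.current_wrist_force())
f=manip.grab_frame("wrist"); cv2.imwrite("pics/w3.png",f["image"][:250])
f2=manip.grab_frame("scene"); c=cv2.resize(f2["image"][50:150,270:400],(780,600),interpolation=cv2.INTER_CUBIC); cv2.imwrite("pics/s4.png",c)
for a,l in((-.043,"plate front"),(-.046,"")): print(a,[proj(f,[*(O+a*X+k*Y),.046]) for k in(-.064,.064)])
```

```text
[-12.7392   3.129    5.6831] -0.05452411964798849
[-16.0906   4.132    8.1472] -0.05448555707598552
37.7417 [0.6404 0.4224 0.4637]
-0.043 [array([393.9838,   2.6201]), array([239.4319,   2.694 ])]
-0.046 [array([393.7513,   6.7059]), array([239.7097,   6.7762])]
```

View pics/w3.png

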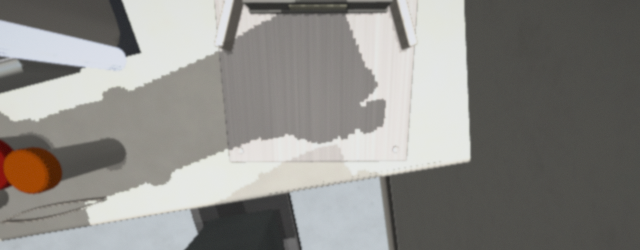

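View pics/s4.png

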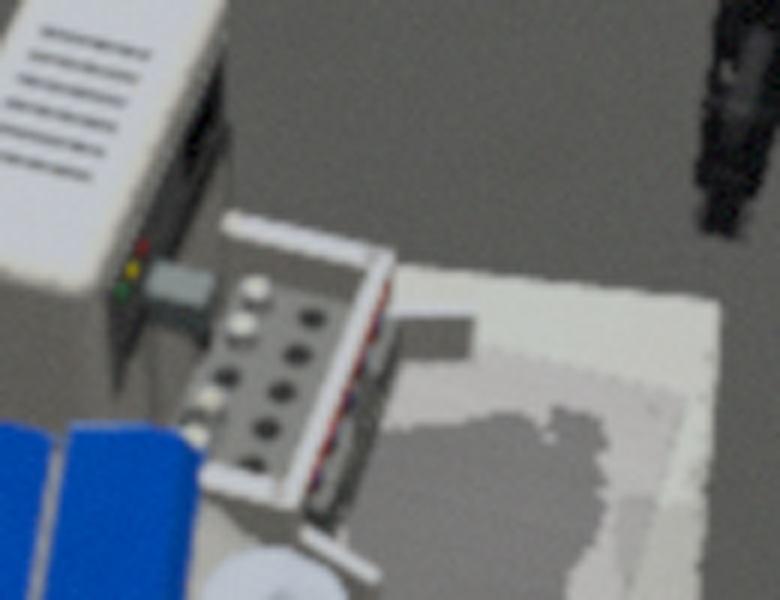

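The plate stalled firmly at the stop (16 N with no further travel) and sits square under the gate. The hand is clear and the bystanders haven't moved.

```bash
python3 -c "
from cell import manip
print(manip.sign_off())"
```

```text
the job is handed in; nothing more can be done
None
```

All five blue-capped vials were pressed until they bottomed (about 10 N each), the plate was pushed under the gate bar until it stalled against the end stop, the hand was left clear, and the job was handed in at about 38 s; no verdict came back.

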